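Dock a tool battery in the covered charging bay and set full current

TASK

Put the cordless-tool battery on charge: slide the bay's shutter fully open, set the battery between the guide rails with its release-button end outwards, and slide it in under the hood until it is fully home against the back of the bay. Then roll the thumbwheel on top of the charger away from the bay's open front, all the way to its full stop, let go, and leave the other things on the bench where they are.

Things in the scene. Friction and masses are not known exactly. Their poses are not given: they have to be found in the camera images.
- charger: Fixed grey charger on a pale metal base. Origin on the bench below the middle of the front face over the bay; +x points into the bay, +y to the left as seen looking in, +z up. Housing x 0 to 122 mm, y +52 to -130 mm, 145 mm tall. The upright front face above the bay overhangs the bay: a tool held upright meets it, one leaning back 35 to 45 degrees towards -x clears it
- bay_mouth (a point): Middle of the front edge of the bay's floor, at charger (0, 0, 6 mm), axes as the charger's. The bay is 77 mm wide (y -38.5 to +38.5), its floor 6 mm and its roof 72 mm above the bench, its back stop at charger x = 108 mm
- apron_mid (a point): Middle of the apron before the bay, at charger (-67, 0, 6 mm); apron x -134 to 0, y -52 to +52, level with the bay floor. Two steel guide rails stand on it, 8 mm wide, 10 mm tall (tops 16 mm above the bench): inner gap 77 mm from charger x = -85 to 0, flaring outward to about 95 mm at x = -133
- shutter (a joint): Steel shutter plate (84 mm wide, 64 mm high, 3 to 9 mm behind the front face) that closes the bay; slides along charger -y (to the right, looking in). 0 m = bay covered, 0.086 m = fully open against its stop; it stays where it is left; about 1.5 N moves it slowly, more when fast (6 N s/m)
- shutter_fin (a point): Middle of the shutter's upright black grip fin, which moves with the shutter: 10 mm thick along y, standing out in front of the face (charger x -26 to 0 mm), from 30 to 62 mm above the bench. This point is at charger x -14 mm, 46 mm above the bench
- wheel (a joint): Edge thumbwheel, axis along charger y, radius 22 mm, 12 mm wide, black with grey ribs and one broad pale rib that stands at the very top at full. 0 to 2.2 rad; grows as its exposed top rolls towards charger +x (away from the bay's open front); 2.2 = full, hard stop. Friction holds it where it is left; about 1 N along the rim turns it
- wheel_crown (a point): Topmost point of the thumbwheel, fixed on the charger at (52, -90, 153 mm): the wheel's edge stands 8 mm proud of the housing top through a 48 x 17 mm slot
- battery: Loose black cordless-tool battery, 106 x 67 x 54 mm, about 0.6 kg, standing flat. Origin at the centre of its underside; +x towards its plain nose, -x towards the release-button end, z up. Main block x -47 to +53, y +-33, 40 mm tall; on it a narrower step x -26 to +44, y +-25, z 40 to 54 mm
- battery_rear (a point): Outer face of the release button, at battery (-53, 0, 30 mm); the button is 18 mm wide, z 24 to 36 mm. Fully home in the bay it is 2 mm inside the charger's front face
- battery_nose (a point): Middle of the nose face, at battery (53, 0, 30 mm); the nose goes into the bay first, battery x along charger x
- multimeter: Bystander: multimeter 130 x 68 x 42 mm lying flat, origin at the centre of its underside
- spray_can: Bystander: upright spray can, 52 mm diameter, 172 mm tall, origin at the centre of its underside
- spring_clamp: Bystander: spring clamp lying flat along its x, 107 x 62 x 22 mm, origin at the centre of its underside

How it is judged:
On the way, in this order (a step that is already met when the one before it is completed fails the run):
1. the shutter is fully open (within 6 mm of its stop) (value of joint shutter above 0.08 m), for 0.1 s.
2. the battery stands flat in the bay, nose first, home to within 6 mm (x of battery_rear in the frame of charger between -0.004 and 0.012 m and x of battery_nose in the frame of charger above 0.098 m and y of battery in the frame of charger between -0.015 and 0.015 m and z of battery in the frame of charger between 0.002 and 0.012 m), for 0.2 s.
3. the thumbwheel is rolled to full (within 0.15 rad) (value of joint wheel above 2.05 rad), for 0.1 s.
At the end, for the whole second after the job is handed in: The shutter is open to within 6 mm of its stop; the battery stands flat on the bay floor, nose inwards, home to within 6 mm of the back stop and at rest; the thumbwheel is within 0.15 rad of full (all of step 2 and value of joint shutter above 0.08 m and angle between battery's own z axis and vertical below 0.1 rad and linear speed of battery below 0.01 m/s and value of joint wheel above 2.05 rad); the robot touches nothing.
It fails at once if another thing on the bench is shifted by more than 25 mm (distance of any of multimeter, spray_can, spring_clamp from where it was at the start of the episode above 0.025 m).
It fails at once if the battery is tipped over (angle between battery's own z axis and vertical above 0.9 rad).
It also fails if it takes over 72 s, if anything falls off the work surface, if the arm or the gripper's body presses on something with over 40 N, if the wrist force passes 120 N, or if a joint passes its speed limit or range.

ROBOT

A 6-joint arm with a two-finger parallel gripper is mounted at the origin on the work surface; the furniture and walls round the work are solid. World frame = base frame: x ahead of the robot, y to its left, z up, the work surface at z = 0. Lengths are in m, angles in rad, forces in N, time in s.
With the tool pointing down it reaches from about 0.4 to 0.825 m from the base axis. Payload 7 kg.
Tool frame: the origin (TCP) lies at the very end of the fingers, on their centre line; the grasp point (between the pads) lies 19 mm behind it (tcp_to_grasp is the distance from the TCP to the grasp point, in m); z points along the fingers, y is the line along which they close (so a half turn about z gives the same grasp; the last joint's range is limited). The gripper opens to 85 mm and grips with 20 to 120 N. Pads are 22 mm wide; open, the fingers measure 114 mm over their backs; the gripper's body (76 mm by 85 mm) begins 54 mm behind the grasp point. The pads swing forward as they close: fully open they stand 13 mm farther back than shut.
Start: joints at [-1.062, 0.359, 0.012, 0, -1.224, -0.288], TCP at [0.148, -0.659, 0.197] pointing down, gripper open.
Joint ranges: [-3.07, 3.07], [-1.43, 2.12], [-1.02, 1.25], [-3.03, 1.67], [-3.05, -0], [-3.03, 3.03]. Speed limits (rad/s): [2.39, 2.39, 3.01, 3.14, 3.14, 3.14].

INTERFACE

Orientations are given as a unit quaternion [x, y, z, w].
In Python, from workcell import * gives the robot as it stands. The module is installed in compiled form; this text tells all that it offers.
- The arm moves only by the tool step_arm, never from a script. Its argument "steps" is a list of rows, each a list of 3 entries, a list of its own where there are three numbers: the turn, a rotation vector about the tool's x, y, z in degrees, then the shift along the tool's x, y, z in units of 25 mm (1.0 is 25 mm), then the closure, from 0 (fully open) to 1 (shut). A call has 1 to 5 rows; each row is the pose to reach, as a shift and turn from the pose commanded when the call began, along the tool's axes at that moment; what a row does not reach only later rows make up. A row lasts 1/10 s, in which the tool goes at most 50 mm and 8.59 degrees, less where a joint would pass 70% of its speed; a pose out of reach is approached as far as the arm can. A call with a gripper value outside its range is refused whole. The fingers move at their own pace and stop on an object; the grip force is fixed at half the most. Time passes only in rows, so rows that repeat a pose let the fingers close. It gives the time, the measured TCP pose, the force, the opening and the grip force at its end, in the units of the state.
- get_state(): the state, without advancing time (a new reading comes with each control period).
- snapshot(name): name is "scene" or "side" or "wrist"; returns a dict with "pixels" (400x640x3 uint8, red, green, blue), "range_z" (400x640 float32, m along the optical axis (not along the pixel's ray), 0 where there is no reading), "fov_y" (degrees; the focal length in pixels is half the picture's height over the tangent of half this angle, whatever the lens; pixels are square), "cx", "cy" (the principal point, pixels), "rvec" (rotation vector, rad) and "tvec" (3), from world to camera coordinates, as OpenCV has them; the wrist camera has in their place "hand_eye" (4x4, takes a point from camera to tool coordinates, whose origin is the TCP and whose axes are the flange's). Camera axes: x right, y down, z forward; pixel columns grow to the right and rows downward; lengths in m; the calibration is good to about 2 mm. A picture is of the moment at which its call begins: read the wrist's pose just before it.
- finish_job(): hands the job in; it is judged then, once.
The state is a dict: "clock": time; "qpos": joint angles; "qd": joint speeds; "joint_torque": joint torques, N m; "position": TCP position; "ee_rot": TCP orientation; "force": force on the tool from outside, world axes, zero at the start; "wrist_torque": the same for the moment, N m; "width": finger opening in m; "grip_force": force on a finger pad.
Only numpy, scipy, OpenCV 4.12 (cv2) and the standard library are available. Lean on these libraries where they do the work, as an engineer would, in place of code of your own. Each camera call takes 0.05 s, during which the arm holds its last target. There are 200 camera calls.

## Working session

There is one attempt and no reset: what is moved stays moved. The work goes in short steps, Python scripts to look and compute and a tool call to move; the robot and the scene stay as the last step left them, time stands still between calls to the robot, and variables do not carry over. Pictures are saved under pics/ and viewed, at most 10 in all, crops included, and the job is handed in when it is done.

Besides the shell and the picture viewer there is one more tool, called after "Emit:" as a command line: name --argument value ..., lists and objects as JSON in quotes. step_arm: Moves the arm, as the interface text tells. Its arguments: {"type":"object","properties":{"steps":{"type":"array"}},"required":["steps"]}

```bash
mkdir -p pics && cat > h.py <<'E'
from workcell import *
import numpy as np, cv2
from scipy.spatial.transform import Rotation as R
def cloud(s, st=None):
    d=s["range_z"]; f=200/np.tan(np.radians(s["fov_y"])/2)
    v,u=np.mgrid[0:400,0:640]
    P=np.stack([(u-s["cx"])/f*d,(v-s["cy"])/f*d,d],-1)
    if "rvec" in s:
        M=R.from_rotvec(np.ravel(s["rvec"])).as_matrix(); return (P-np.ravel(s["tvec"]))@M
    H=np.array(s["hand_eye"]); P=P@H[:3,:3].T+H[:3,3]
    return P@R.from_quat(st["ee_rot"]).as_matrix().T+np.array(st["position"])
def save(s,n): cv2.imwrite("pics/"+n+".png",s["pixels"][:,:,::-1])
E
python3 - <<'E'
from h import *
st=get_state();print({k:np.round(v,3) for k,v in st.items()})
for n in("scene","side"):
    s=snapshot(n);save(s,n);np.save(n+".npy",cloud(s));np.save(n+"d.npy",s["range_z"])
    print(n,s["fov_y"],s["rvec"],s["tvec"])
E
```

```text
{'clock': np.float64(0.0), 'qpos': array([-1.062,  0.359,  0.011, -0.   , -1.224, -0.288]), 'qd': array([ 0.001,  0.   ,  0.002, -0.001,  0.002,  0.   ]), 'joint_torque': array([ 1.0000e-03, -5.8332e+01,  2.9342e+01,  6.9360e+00, -6.0000e-03,
       -0.0000e+00]), 'position': array([ 0.148, -0.658,  0.196]), 'ee_rot': array([-0.11 ,  0.994,  0.001, -0.   ]), 'force': array([-0.814,  0.605,  0.601]), 'wrist_torque': array([-0.011,  0.004, -0.023]), 'grip_force': np.float64(0.0), 'width': np.float64(0.085)}
scene 53.92639999434304 [ 1.09817063 -2.05439996  1.29684855] [0.28487437 0.29992523 0.73082596]
side 42.42347264339807 [ 2.04368908 -0.39083293  0.2286756 ] [-0.49722385  0.18395131  1.3309191 ]
```

View pics/scene.png

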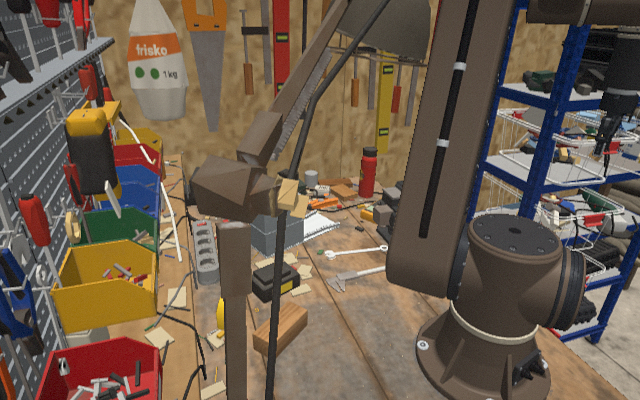

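View pics/side.png

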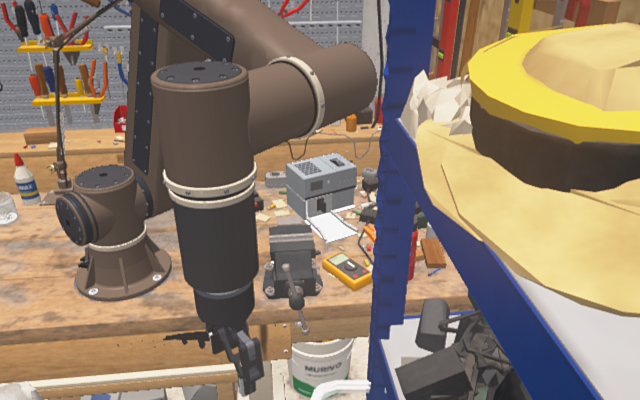

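The scene view shows the black battery near (275,282), the charger partly hidden behind the lamp at (280,232), and the red can at (368,170). The side view shows the charger at (320,185), its white apron at (333,225) and the multimeter at (347,268).

```bash
python3 - <<'E'
import numpy as np,cv2
A=np.load("scene.npy");B=np.load("side.npy")
p=lambda C,l:[print(q,np.round(C[q[1],q[0]],3)) for q in l]
print("scene");p(A,[(275,270),(262,275),(290,268),(275,290),(368,155),(320,228),(280,232),(205,250),(235,270),(280,325),(235,190),(285,190),(270,300),(385,210),(355,250)])
print("side");p(B,[(320,165),(300,170),(345,165),(310,205),(345,195),(333,225),(322,205),(347,268),(400,262),(385,215),(255,200),(293,245),(370,180),(432,250),(275,178),(280,260)])
im=cv2.imread("pics/side.png")[140:320,230:450]
im2=cv2.imread("pics/scene.png")[150:350,180:420]
cv2.imwrite("pics/z.png",np.vstack([cv2.resize(im,(396,324),interpolation=3)[:, :396],]) if 0 else np.hstack([cv2.resize(im,(400,327),interpolation=3),cv2.resize(im2,(400,327),interpolation=3)]))
E
```

```text
scene
(275, 270) [-0.081  0.454  0.438]
(262, 275) [0.381 0.252 0.056]
(290, 268) [0.389 0.178 0.04 ]
(275, 290) [-0.085  0.456  0.426]
(368, 155) [ 0.646 -0.264  0.154]
(320, 228) [ 0.535 -0.005  0.017]
(280, 232) [-0.077  0.447  0.461]
(205, 250) [0.571 0.314 0.036]
(235, 270) [-0.088  0.482  0.453]
(280, 325) [0.241 0.285 0.043]
(235, 190) [-0.089  0.478  0.501]
(285, 190) [-0.106  0.46   0.503]
(270, 300) [0.352 0.25  0.006]
(385, 210) [ 0.401 -0.119  0.103]
(355, 250) [ 0.411 -0.034  0.002]
side
(320, 165) [0.592 0.131 0.143]
(300, 170) [0.524 0.119 0.144]
(345, 165) [0.664 0.107 0.141]
(310, 205) [0.535 0.067 0.049]
(345, 195) [0.661 0.095 0.044]
(333, 225) [0.583 0.004 0.005]
(322, 205) [0.568 0.055 0.049]
(347, 268) [ 0.514 -0.245  0.038]
(400, 262) [ 0.343 -0.752  0.438]
(385, 215) [ 0.311 -0.765  0.518]
(255, 200) [0.397 0.182 0.036]
(293, 245) [ 0.369 -0.266  0.155]
(370, 180) [0.785 0.168 0.04 ]
(432, 250) [ 0.773 -0.228  0.015]
(275, 178) [0.5   0.306 0.036]
(280, 260) [ 0.331 -0.286  0.137]
```

View pics/z.png

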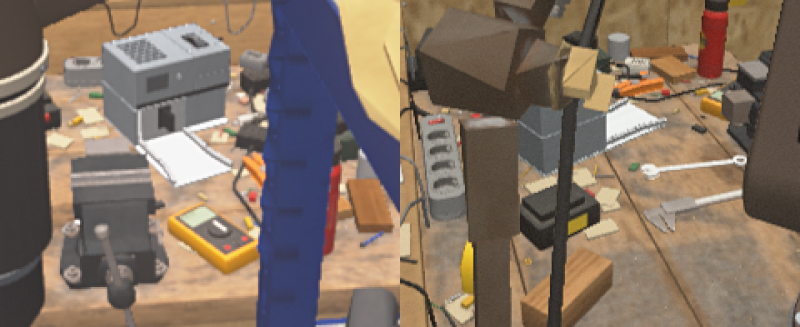

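```bash
python3 - <<'E'
import numpy as np,cv2
A=np.load("scene.npy").reshape(-1,3);B=np.load("side.npy").reshape(-1,3)
def box(C,lo,hi,n):
    m=((C>lo)&(C<hi)).all(1);q=C[m];r=cv2.minAreaRect((q[:,:2]*1000).astype(np.float32))
    print(n,len(q),np.round(r[0],1),np.round(r[1],1),round(r[2],1),'z',np.round(np.percentile(q[:,2],[2,50,98]),3));print(np.round(cv2.boxPoints(r)).tolist());return q
box(B,[.45,0,.138],[.75,.3,.149],"chg top side")
box(A,[.45,0,.138],[.75,.3,.149],"chg top scene")
box(B,[.45,0,.1495],[.75,.3,.156],"wheel side")
box(np.vstack([A]),[.3,.12,.047],[.47,.3,.06],"batt step scene")
box(np.vstack([A]),[.3,.12,.015],[.47,.3,.045],"batt body scene")
box(np.vstack([B]),[.3,.12,.015],[.47,.3,.06],"batt side")
box(B,[.43,-.35,.012],[.62,-.15,.06],"mm")
box(A,[.55,-.35,.1],[.72,-.18,.19],"can")
box(B,[.53,.01,.03],[.58,.08,.07],"fin")
box(B,[.66,-.3,.008],[.85,-.1,.04],"clamp?")
box(np.vstack([A,B]),[.25,-.4,.06],[.45,-.12,.17],"vise")
E
```

```text
chg top side 1093 [640.3 156.4] [315.3 173.9] 27.9 z [0.139 0.144 0.147]
[[460.0, 159.0], [542.0, 6.0], [820.0, 153.0], [739.0, 307.0]]
chg top scene 4 [530.9  68.6] [10.1  5.5] 10.6 z [0.144 0.144 0.146]
[[525.0, 70.0], [526.0, 65.0], [536.0, 67.0], [535.0, 72.0]]
wheel side 11 [647.  128.4] [15.2 12.2] 66.8 z [0.151 0.152 0.154]
[[638.0, 124.0], [650.0, 119.0], [656.0, 133.0], [644.0, 138.0]]
batt step scene 353 [386.2 226.2] [51.2 70.6] 4.4 z [0.047 0.054 0.056]
[[358.0, 259.0], [363.0, 189.0], [414.0, 193.0], [409.0, 263.0]]
batt body scene 598 [384.  217.3] [ 64.  106.3] 5.0 z [0.016 0.035 0.043]
[[348.0, 267.0], [357.0, 162.0], [421.0, 167.0], [411.0, 273.0]]
batt side 123 [409.6 188. ] [61.7 26.3] 77.9 z [0.017 0.036 0.054]
[[390.0, 161.0], [416.0, 155.0], [429.0, 215.0], [403.0, 221.0]]
mm 1156 [ 507.7 -220.5] [142.1 147.1] 75.3 z [0.012 0.029 0.04 ]
[[419.0, -271.0], [561.0, -308.0], [597.0, -170.0], [454.0, -133.0]]
can 349 [ 651.7 -275.4] [48.3 41.4] 76.8 z [0.102 0.139 0.171]
[[626.0, -294.0], [666.0, -304.0], [677.0, -257.0], [637.0, -247.0]]
fin 203 [553.7  60. ] [39.6 47.2] 81.6 z [0.032 0.052 0.068]
[[528.0, 44.0], [574.0, 37.0], [580.0, 76.0], [533.0, 83.0]]
clamp? 790 [ 748.6 -199.5] [175.7 198.7] 0.1 z [0.009 0.018 0.036]
[[661.0, -100.0], [661.0, -299.0], [837.0, -299.0], [836.0, -100.0]]
vise 3898 [ 370.3 -250.8] [278.7 103.2] 72.9 z [0.069 0.139 0.156]
[[280.0, -369.0], [379.0, -399.0], [461.0, -133.0], [362.0, -102.0]]
```

```bash
cat >> h.py <<'E'
def go(p,Rm,st=None):
    "delta to target pose: rotvec deg, shift units"
    st=st or get_state(); R0=R.from_quat(st["ee_rot"])
    rv=np.degrees((R0.inv()*Rm).as_rotvec()); sh=R0.inv().apply(np.array(p)-st["position"])/0.025
    print("turn",np.round(rv,1),"shift",np.round(sh,2)); 
def tool(ydir,tilt_back=None,zdir=(0,0,-1)):
    z=np.array(zdir,float);z/=np.linalg.norm(z);y=np.array(ydir,float);y-=z*(y@z);y/=np.linalg.norm(y)
    return R.from_matrix(np.stack([np.cross(y,z),y,z],1))
E
python3 - <<'E'
from h import *
B=np.load("side.npy").reshape(-1,3)
m=((B>[.47,0,.078])&(B<[.75,.25,.135])).all(1);q=B[m]
rng=np.random.default_rng(0)
for k in range(2):
    best=None
    for _ in range(400):
        a,b=q[rng.choice(len(q),2,False),:2];d=b-a
        if np.hypot(*d)<.03: continue
        n=np.array([-d[1],d[0]])/np.hypot(*d);i=abs((q[:,:2]-a)@n)<.0025
        if best is None or i.sum()>best.sum(): best=i
    s=q[best][:,:2];c=s.mean(0);u=np.linalg.svd(s-c)[2][0];t=(s-c)@u
    print(best.sum(),"c",c.round(4),"u",u.round(4),"ends",(c+u*np.percentile(t,1)).round(3),(c+u*np.percentile(t,99)).round(3))
    q=q[~best]
s=snapshot("wrist");print(np.round(s["hand_eye"],3),s["fov_y"])
E
```

```text
611 c [0.6017 0.0739] u [-0.9922 -0.1246] ends [0.692 0.085] [0.515 0.063]
274 c [0.5072 0.1202] u [ 0.1184 -0.993 ] ends [0.5   0.181] [0.514 0.066]
[[-0.001 -0.951 -0.308  0.08 ]
 [ 1.    -0.001 -0.    -0.   ]
 [-0.    -0.308  0.951 -0.177]
 [ 0.     0.     0.     1.   ]] 63.6144354320431
```

```bash
cat >> h.py <<'E'
O=np.array([.5655,.071,0]);xc=np.array([-.1216,.9926,0]);xc/=np.linalg.norm(xc);yc=np.cross([0,0,1],xc)
W=lambda x,y,z:O+xc*x+yc*y+np.array([0,0,z])
C=lambda p:np.stack([(p-O)@xc,(p-O)@yc,(p-O)[...,2]],-1)
lean=lambda a:tool(yc,zdir=xc*np.sin(np.radians(a))+np.array([0,0,-np.cos(np.radians(a))]))
E
python3 -c "
from h import *
go(W(-.1,.02,.32),lean(0))"
```

```text
turn [  0.1   0.  -84.3] shift [-21.5   20.91  -4.93]
```

Emit:
step_arm --steps '[[[0,0,-5],[-1,1,-1.5],0],[[0,0,-12],[-2.3,2.3,-2.5],0],[[0,0,-20],[-3.6,3.6,-3.5],0],[[0,0,-28],[-5,5,-4],0],[[0,0,-36],[-6.4,6.4,-4.5],0]]'

```text
clock: 0.65
position: [0.2653, -0.4725, 0.3082]
ee_rot: [-0.414, 0.91, -0.0, 0.0]
force: [1.2, 0.3, 1.0]
width: 0.0851
grip_force: 0.0
```

```bash
python3 -c "
from h import *
s=get_state();print(s['position'],s['force'],s['qpos'],s['clock']);go(W(-.1,.02,.32),lean(0))"
```

```text
[ 0.26529258 -0.47251959  0.30818437] [1.248917   0.25467384 0.97026413] [-6.97508913e-01  8.37840758e-02 -9.48752760e-02 -9.99228140e-05
 -1.39146645e+00 -1.90552517e-02] 0.65
turn [ -0.  -0. -48.] shift [-21.01   2.78  -0.47]
```

Emit:
step_arm --steps '[[[0,0,-7.6],[-1.98,0.26,0],0],[[0,0,-15.2],[-3.96,0.52,-0.1],0],[[0,0,-22.8],[-5.94,0.78,-0.1],0],[[0,0,-30.4],[-7.92,1.04,-0.2],0],[[0,0,-38],[-9.9,1.3,-0.2],0]]'

```text
clock: 1.15
position: [0.4045, -0.2649, 0.3129]
ee_rot: [-0.688, 0.726, -0.0, 0.0]
force: [1.5, -1.2, 0.2]
width: 0.0854
grip_force: 0.0
```

Emit:
step_arm --steps '[[[0,0,-2],[-1.7,-1,0],0],[[0,0,-4],[-3.4,-2,0],0],[[0,0,-6],[-5.1,-3,0],0],[[0,0,-8],[-6.8,-4,-0.1],0],[[0,0,-10],[-8.5,-5,-0.2],0]]'

```text
clock: 1.65
position: [0.5416, -0.0599, 0.3175]
ee_rot: [0.748, -0.664, 0.0, -0.0]
force: [0.8, -1.9, 0.1]
width: 0.0851
grip_force: 0.0
```

```bash
python3 -c "
from h import *
st=get_state();print(st['position'],st['clock'],st['qpos']);s=snapshot('wrist');save(s,'w1');P=cloud(s,st);np.save('w1.npy',P)
go(W(-.1,.02,.32),lean(0))"
```

```text
[ 0.54157658 -0.05987228  0.31754365] 1.65 [ 2.49543166e-01  8.67555261e-02 -7.10991850e-02 -8.39114481e-05
 -1.41280627e+00 -1.31588111e-01]
turn [-0.  0.  0.] shift [-0.92 -0.62 -0.13]
```

View pics/w1.png

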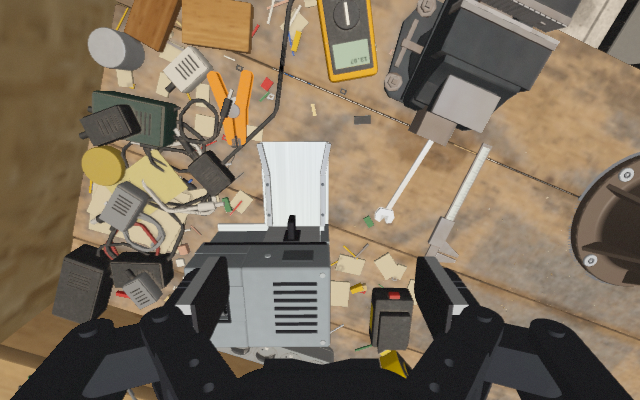

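The wrist view shows, upside down, the charger at (270,295), its apron at (295,185) and the black fin at (292,226). The battery is at (391,318) with its red button end towards the top, i.e. the side away from the charger's back. The orange clamp is at (230,105).

```bash
python3 - <<'E'
from h import *
P=np.load("w1.npy");Q=C(P)
for q in [(292,220),(292,232),(288,226),(297,226),(275,270),(220,330),(323,290),(325,250),(295,170),(270,175),(322,175)]: print(q,np.round(Q[q[1],q[0]]*1000))
def box(lo,hi,n):
    q=Q.reshape(-1,3)*1000;q=q[((q>lo)&(q<hi)).all(1)]
    if len(q)<5: print(n,len(q));return
    r=cv2.minAreaRect(q[:,:2].astype(np.float32));print(n,len(q),"c",np.round(r[0],1),np.round(r[1],1),round(r[2],1),"med",np.median(q,0).round(1),np.percentile(q,[2,98],axis=0).round(1).tolist())
box([-60,-45,35],[-5,45,66],"fin")
box([100,110,48],[240,230,60],"step")
box([100,110,20],[240,230,60],"batt")
box([-20,-150,140],[140,70,150],"top")
box([0,-130,149],[140,-50,160],"wheel")
box([-130,-60,12],[-20,60,20],"rails")
box([-300,80,20],[0,250,80],"left clutter?")
E
```

```text
(292, 220) [-27.  -3.  53.]
(292, 232) [-12.  -3.  63.]
(288, 226) [-21.  -8.  62.]
(297, 226) [2. 0. 8.]
(275, 270) [  2. -17. 145.]
(220, 330) [ 92. -94. 144.]
(323, 290) [ 32.  42. 143.]
(325, 250) [-1. 45. 98.]
(295, 170) [-91.  -1.   5.]
(270, 175) [-83. -40.   5.]
(322, 175) [-86.  41.  16.]
fin 160 c [-16.5  -4.8] [22.9 10. ] 0.1 med [-20.   -4.   60.8] [[-27.7, -9.1, 37.4], [-5.3, 0.2, 63.1]]
step 1081 c [175.6 159.4] [49.9 70.6] 88.5 med [172.5 158.6  53.7] [[141.7, 135.0, 49.2], [208.4, 182.9, 55.3]]
batt 2227 c [166.4 159.2] [ 66.7 105.4] 88.7 med [153.6 155.2  45.8] [[116.6, 126.6, 23.2], [208.5, 189.9, 55.1]]
top 8768 c [ 58.9 -39.1] [123.4 180.5] 0.4 med [ 56.8 -18.6 144.9] [[-0.8, -98.2, 141.8], [116.1, 48.3, 146.5]]
wheel 6 c [ 59.8 -85.7] [1.3 4. ] 79.4 med [ 60.1 -85.3 150.6] [[57.9, -86.4, 149.6], [61.9, -84.9, 150.8]]
rails 743 c [-75.   -0.9] [108.6 109.9] 90.0 med [-79.4 -39.5  15.8] [[-128.4, -51.9, 13.6], [-22.5, 50.4, 17.6]]
left clutter? 3048 c [-229.2  150.2] [142.4 140.3] 0.8 med [-257.2  137.3   32.3] [[-297.4, 81.2, 23.2], [-172.2, 184.5, 78.2]]
```

```bash
python3 -c "
from h import *
go(W(-.06,.045,.12),lean(40))
T=lean(40)
print((T.inv().apply(W(-.012,.045,.046)-W(-.06,.045,.12))/.025).round(2))"
```

```text
turn [ -0. -40.   0.] shift [-2.52  0.38  7.87]
[0.43 0.   3.5 ]
```

Emit:
step_arm --steps '[[[0,-8,0],[-0.5,0.1,1.2],0.5],[[0,-16,0],[-1,0.2,2.8],1],[[0,-24,0],[-1.5,0.3,4.4],1],[[0,-32,0],[-2,0.35,6.1],1],[[0,-40,0],[-2.5,0.4,7.8],1]]'

```text
clock: 2.2
position: [0.5252, -0.0007, 0.1228]
ee_rot: [0.702, -0.624, -0.255, -0.231]
force: [1.4, -0.5, -1.8]
width: 0.0122
grip_force: 0.0
```

Emit:
step_arm --steps '[[[0,0,0],[0.1,0,0.9],1],[[0,0,0],[0.2,0,1.8],1],[[0,0,0],[0.3,0,2.6],1],[[0,0,0],[0.4,0,3.2],1],[[0,0,0],[0.4,0,3.5],1]]'

```text
clock: 2.7
position: [0.5175, 0.0479, 0.0478]
ee_rot: [0.702, -0.625, -0.256, -0.227]
force: [0.4, -1.3, 0.1]
width: 0.0003
grip_force: 0.0
```

```bash
python3 -c "
from h import *
st=get_state();print(C(np.array(st['position'])).round(4),st['force'],st['clock'],st['width'],st['qpos']);go(W(-.012,.045,.046),lean(40))"
```

```text
[-0.0171  0.0505  0.0478] [ 0.407819   -1.34899143  0.11405557] 2.7 0.000288230969984499 [-0.12255111  0.46722714 -0.16410286 -0.72241273 -1.23662462  0.58919136]
turn [-0.1  0.  -0.3] shift [-0.11 -0.22  0.19]
```

Emit:
step_arm --steps '[[[0,0,0],[-0.1,-0.6,0.2],1],[[0,0,0],[-0.1,-1.2,0.2],1],[[0,0,0],[-0.1,-1.7,0.2],1],[[0,0,0],[-0.1,-2.2,0.2],1],[[0,0,0],[-0.1,-2.7,0.2],1]]'

```text
clock: 3.2
position: [0.586, 0.0602, 0.0472]
ee_rot: [0.702, -0.625, -0.255, -0.228]
force: [0.4, -0.3, -0.6]
width: -0.0002
grip_force: 0.0
```

Emit:
step_arm --steps '[[[0,0,0],[0,-0.4,0],1],[[0,0,0],[0,-0.8,0],1],[[0,0,0],[0,-1.2,0],1],[[0,0,0],[0,-1.5,0],1],[[0,0,0],[0,-1.8,0],1]]'

```text
clock: 3.7
position: [0.6299, 0.0655, 0.0467]
ee_rot: [0.702, -0.625, -0.256, -0.227]
force: [-0.6, -0.5, -0.9]
width: 0.0001
grip_force: 0.0
```

```bash
python3 -c "
from h import *
st=get_state();print(C(np.array(st['position'])).round(4),st['force'],st['clock'])"
```

```text
[-0.0133 -0.0632  0.0467] [-0.57925691 -0.52723395 -0.85079598] 3.7
```

Emit:
step_arm --steps '[[[0,0,0],[0,-0.2,0],1],[[0,0,0],[0,-0.4,0],1],[[0,0,0],[0,-0.5,0],1],[[0,0,0],[0,-0.6,0],1],[[0,0,0],[0,-0.6,0],1]]'

```text
clock: 4.2
position: [0.6444, 0.0672, 0.0467]
ee_rot: [0.702, -0.625, -0.255, -0.227]
force: [-0.4, -0.2, -1.1]
width: 0.0003
grip_force: 0.0
```

```bash
python3 -c "
from h import *
st=get_state();print(C(np.array(st['position'])).round(4),st['force'],st['clock']);s=snapshot('wrist');save(s,'w2');Q=C(cloud(s,st)).reshape(-1,3)*1000
q=Q[((Q>[-40,-140,35])&(Q<[-3,-40,70])).all(1)];print(len(q),np.percentile(q,[2,50,98],axis=0).round(1))"
```

```text
[-0.0134 -0.0779  0.0467] [-0.4287974  -0.20320065 -1.05077817] 4.2Traceback (most recent call last):
  File "<string>", line 4, in <module>
    q=Q[((Q>[-40,-140,35])&(Q<[-3,-40,70])).all(1)];print(len(q),np.percentile(q,[2,50,98],axis=0).round(1))
                                                                 ~~~~~~~~~~~~~^^^^^^^^^^^^^^^^^^^^
    return _quantile_unchecked(
        a, q, axis, out, overwrite_input, method, keepdims, weights)
    return _ureduce(a,
                    func=_quantile_ureduce_func,
    ...<5 lines>...
                    overwrite_input=overwrite_input,
                    method=method)
    r = func(a, **kwargs)
    result = _quantile(arr,
                       quantiles=q,
    ...<2 lines>...
                       out=out,
                       weights=wgt)
    slices_having_nans = np.isnan(arr[-1, ...])
                                  ~~~^^^^^^^^^
IndexError: index -1 is out of bounds for axis 0 with size 0
```

View pics/w2.png

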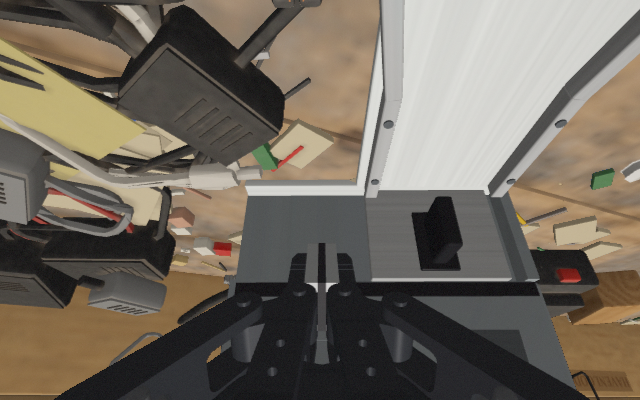

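The view shows the fin at (437,235) still in the middle of a closed shutter, and the fingertips at (320,255) to its right (charger -y). So the tips passed it without moving it. I'll check the depths.

```bash
python3 -c "
from h import *
st=get_state();s=snapshot('wrist');Q=C(cloud(s,st))*1000
for q in [(445,205),(425,220),(450,240),(437,265),(400,230),(480,230),(313,250),(330,250),(310,262),(343,262),(320,270),(297,270),(350,270),(440,198)]: print(q,Q[q[1],q[0]].round(1), s['range_z'][q[1],q[0]].round(3))"
```

```text
(445, 205) [-27.7  -5.6  37.1] 0.185
(425, 220) [ -4.1 -10.3  34.4] 0.207
(450, 240) [-28.3  -7.6  59.3] 0.173
(437, 265) [-1.  -7.2 63.3] 0.194
(400, 230) [  1.5 -25.8  38.7] 0.209
(480, 230) [ 1.1 25.8 39.1] 0.209
(313, 250) [-51.  -80.3  74.3] 0.146
(330, 250) [-50.8 -72.6  74.3] 0.146
(310, 262) [-58.7 -81.2  82.9] 0.135
(343, 262) [-49.6 -66.8  79.6] 0.145
(320, 270) [-61.6 -77.   87.4] 0.13
(297, 270) [-54.6 -86.9  85. ] 0.138
(350, 270) [-53.7 -64.2  84.7] 0.138
(440, 198) [-27.1  -7.2  32. ] 0.189
```

```bash
python3 -c "
from h import *
st=get_state();s=snapshot('wrist');Pw=cloud(s,st)
T=R.from_quat(st['ee_rot']).inv().apply((Pw-st['position']).reshape(-1,3)).reshape(400,640,3)*1000
for r in range(236,262,2): print(r,[T[r,c].round(0).astype(int).tolist() for c in (295,310,316,322,330,345)])
print(s['range_z'].min(), C(np.array(st['position'])))
cv2.imwrite('pics/w3.png',cv2.resize(s['pixels'][180:300,240:520,::-1],None,fx=2.8,fy=2.8,interpolation=cv2.INTER_CUBIC))"
```

```text
236 [[-13, -17, 22], [-13, -7, 22], [-13, -3, 21], [-13, 1, 21], [-13, 7, 21], [-13, 17, 21]]
238 [[-14, -17, 21], [-14, -7, 21], [-15, -3, 21], [-14, 1, 20], [-14, 7, 20], [-15, 17, 21]]
240 [[-15, -17, 19], [-15, -7, 20], [-15, -3, 19], [-15, 1, 20], [-15, 7, 19], [-15, 17, 20]]
242 [[-16, -17, 18], [-15, -7, 17], [-16, -3, 18], [-16, 1, 18], [-16, 7, 18], [-16, 17, 19]]
244 [[-17, -17, 17], [12, -4, -41], [11, -2, -38], [11, 1, -40], [11, 5, -40], [-17, 17, 17]]
246 [[-18, -16, 16], [11, -4, -42], [10, -2, -40], [11, 1, -41], [11, 5, -42], [-17, 17, 15]]
248 [[-19, -16, 15], [11, -4, -44], [11, -1, -44], [12, 1, -45], [11, 5, -44], [-19, 17, 15]]
250 [[-20, -16, 14], [11, -4, -45], [12, -1, -46], [11, 1, -46], [11, 5, -46], [-20, 16, 14]]
252 [[-21, -16, 13], [11, -4, -48], [11, -1, -48], [12, 1, -48], [11, 5, -47], [-21, 16, 14]]
254 [[-22, -16, 12], [12, -4, -50], [11, -1, -50], [11, 1, -49], [11, 5, -48], [8, 12, -43]]
256 [[7, -11, -44], [11, -4, -51], [11, -1, -51], [11, 1, -51], [11, 5, -51], [7, 12, -43]]
258 [[7, -11, -46], [11, -4, -53], [12, -1, -54], [11, 1, -53], [11, 5, -53], [7, 12, -46]]
260 [[7, -11, -48], [10, -4, -53], [11, -1, -54], [11, 1, -55], [11, 5, -55], [7, 12, -47]]
0.0 [-0.01340149 -0.07757372  0.04672318]
```

View pics/w3.png

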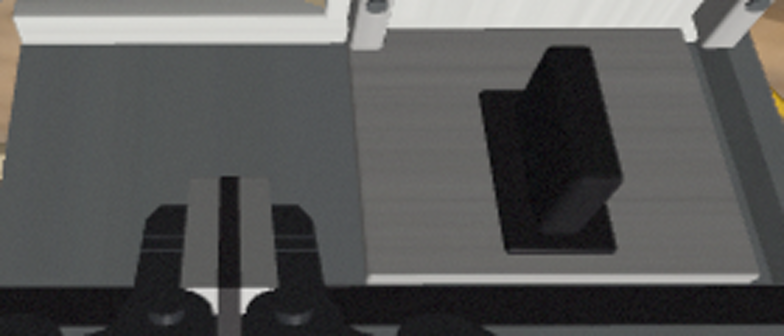

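The depth shows the closed fingertips ending about 38 mm short of the reported TCP, at tool z ≈ -39 mm. That explains the miss: the tips passed above and in front of the fin. I'll work with that measured tip offset and re-check it on contact.

```bash
cat >> h.py <<'E'
D=.038
def tip(x,y,z,a=0,st=None): go(W(x,y,z)+lean(a).as_matrix()[:,2]*D,lean(a),st)
def me(d=D):
    st=get_state(); zt=R.from_quat(st["ee_rot"]).as_matrix()[:,2]
    print("tip",(C(np.array(st["position"])-zt*d)*1000).round(1),"F",(np.array([xc,yc,[0,0,1]])@st["force"]).round(1),"t",round(st["clock"],2),"w",round(st["width"],4),"g",st["grip_force"].round(1),"q",st["qpos"].round(2)); return st
E
python3 -c "
from h import *
me();tip(-.035,.032,.075,40);tip(-.015,.032,.046,40)"
```

```text
Traceback (most recent call last):
  File "h.py", line 29, in me
    print("tip",(C(np.array(st["position"])-zt*d)*1000).round(1),"F",(np.array([xc,yc,[0,0,1]])@st["force"]).round(1),"t",round(st["clock"],2),"w",round(st["width"],4),"g",st["grip_force"].round(1),"q",st["qpos"].round(2)); return st
                                                                                                                                                                            ^^^^^^^^^^^^^^^^^^^^^^
AttributeError: 'float' object has no attribute 'round'
```

```bash
sed -i 's/st\["grip_force"\].round(1)/st["grip_force"]/; s/st\["qpos"\].round(2)/np.round(st["qpos"],2)/' h.py && python3 -c "
from h import *
me();tip(-.035,.032,.075,40);tip(-.015,.032,.046,40)"
```

```text
tip [-37.9 -77.4  75.9] F [1.  0.2 0.6] t 4.35 w -0.0002 g 0.0 q [-0.07  0.6   0.1  -0.71 -1.3   0.47]
turn [-0.2  0.  -0.3] shift [-0.05  4.38  0.08]
turn [-0.2  0.  -0.3] shift [0.09 4.39 1.49]
```

Emit:
step_arm --steps '[[[0,0,0],[0,1.5,0],1],[[0,0,0],[0,3,0],1],[[0,0,0],[0,4.4,0],1],[[0,0,0],[0,4.4,0.8],1],[[0,0,0],[0.1,4.4,1.5],1]]'

```text
clock: 4.85
position: [0.5324, 0.0765, 0.0169]
ee_rot: [0.702, -0.625, -0.255, -0.228]
force: [0.2, -0.8, -0.6]
width: -0.0004
grip_force: 0.0
```

Emit:
step_arm --steps '[[[0,0,0],[0,-0.5,0],1],[[0,0,0],[0,-0.9,0],1],[[0,0,0],[0,-1.3,0],1],[[0,0,0],[0,-1.7,0],1],[[0,0,0],[0,-2,0],1]]'

```text
clock: 5.35
position: [0.5832, 0.0823, 0.0163]
ee_rot: [0.702, -0.625, -0.255, -0.227]
force: [-1.3, 0.3, -1.5]
width: 0.0001
grip_force: 0.8
```

```bash
python3 -c "
from h import *
st=me();s=snapshot('wrist');save(s,'w4');Q=C(cloud(s,st))*1000
q=Q.reshape(-1,3);q=q[((q>[-27,-140,56])&(q<[-8,60,66])).all(1)];print(len(q),np.percentile(q,[2,50,98],axis=0).round(1) if len(q) else '')"
```

```text
tip [-15.4 -18.8  45.4] F [ 0.4  1.3 -1.5] t 5.35 w 0.0001 g 0.8000935614109039 q [-0.06  0.57 -0.06 -0.74 -1.2   0.55]
156 [[-27.  -41.3  56.4]
 [-25.7 -38.2  61.3]
 [-15.8 -33.3  62.2]]
```

View pics/w4.png

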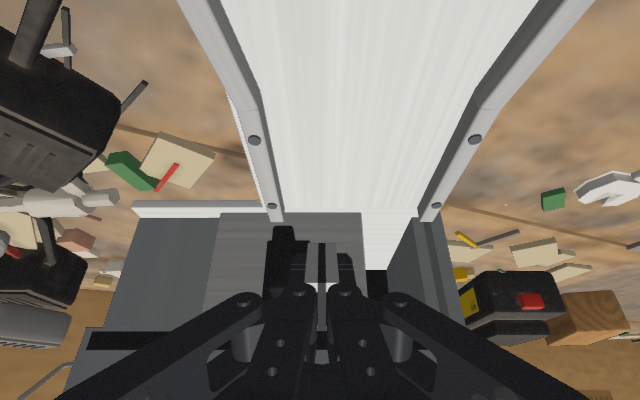

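The fin at (284,265) is now moving with the tips, and the bay is opening at (390,240). The 38 mm offset is confirmed. I'll push on to the stop.

Emit:
step_arm --steps '[[[0,0,0],[0,-0.4,0],1],[[0,0,0],[0,-0.8,0],1],[[0,0,0],[0,-1.2,0],1],[[0,0,0],[0,-1.6,0],1],[[0,0,0],[0,-1.9,0],1]]'

```text
clock: 5.9
position: [0.6303, 0.088, 0.0165]
ee_rot: [0.702, -0.625, -0.255, -0.228]
force: [-1.1, 0.0, 0.6]
width: 0.0001
grip_force: 0.8
```

Emit:
step_arm --steps '[[[0,0,0],[0,-0.1,0],1],[[0,0,0],[0,-0.2,0],1],[[0,0,0],[0,-0.3,0],1],[[0,0,0],[0,-0.35,0],1],[[0,0,0],[0,-0.35,0],1]]'

```text
clock: 6.4
position: [0.6336, 0.0883, 0.0165]
ee_rot: [0.702, -0.624, -0.259, -0.225]
force: [-13.7, -2.9, 6.1]
width: -0.0001
grip_force: 6.7
```

```bash
python3 -c "
from h import *
st=me();s=snapshot('wrist');Q=C(cloud(s,st))*1000
q=Q.reshape(-1,3);q=q[((q>[-27,-140,56])&(q<[-8,60,66])).all(1)];print(len(q),np.percentile(q,[2,50,98],axis=0).round(1) if len(q) else '')"
```

```text
tip [-15.5 -69.9  45.5] F [-1.2 13.9  6.1] t 6.4 w -0.0001 g 6.73770546913147 q [-0.04  0.63  0.06 -0.73 -1.25  0.49]
136 [[-27.  -92.   56.3]
 [-25.9 -89.   61.2]
 [-16.3 -83.9  62.1]]
```

Emit:
step_arm --steps '[[[0,0,0],[0,0.6,0],1],[[0,0,0],[0,0.8,-1],1],[[0,0,0],[0,0.9,-2.8],0.6],[[0,0,0],[0,1,-4.6],0.2],[[0,0,0],[0,1,-6.2],0]]'

```text
clock: 6.95
position: [0.6251, -0.0148, 0.1372]
ee_rot: [0.702, -0.625, -0.254, -0.228]
force: [0.9, 0.8, 0.9]
width: 0.0432
grip_force: 0.0
```

```bash
python3 -c "
from h import *
st=me();tip(.1664,.1592,.21,0)"
```

```text
tip [-116.8  -48.5  166.4] F [ 0.7 -1.   0.9] t 6.95 w 0.0432 g 0.0 q [-0.18  0.52  0.17 -0.66 -1.48  0.45]
turn [-0.2 39.9 -0.3] shift [-8.8   8.38  5.53]
```

Emit:
step_arm --steps '[[[0,6,0],[-1.2,1.1,0],0],[[0,12,0],[-2.4,2.2,0.4],0],[[0,18,0],[-3.6,3.4,1.4],0],[[0,25,0],[-4.9,4.6,2.6],0],[[0,32,0],[-6.1,5.8,3.6],0]]'

```text
clock: 7.45
position: [0.4763, 0.127, 0.1652]
ee_rot: [0.743, -0.663, -0.066, -0.057]
force: [1.0, 1.5, 0.5]
width: 0.0854
grip_force: 0.0
```

```bash
python3 -c "
from h import *
st=me();tip(.1664,.1592,.21,0)"
```

```text
tip [ 59.8  81.7 202.6] F [ 1.4 -1.2  0.5] t 7.45 w 0.0854 g 0.0 q [ 0.51  0.08 -0.37 -0.19 -1.07 -0.31]
turn [ 0.1 10.1 -0.5] shift [-3.96  3.13  0.43]
```

Emit:
step_arm --steps '[[[0,4,0],[-1.2,1,0.1],0],[[0,8,0],[-2.4,1.9,0.2],0],[[0,10,-0.5],[-3.4,2.6,0.3],0],[[0,10,-0.5],[-3.95,3.1,0.4],0],[[0,10,-0.5],[-3.95,3.1,0.4],0]]'

```text
clock: 7.95
position: [0.3869, 0.2172, 0.1725]
ee_rot: [0.751, -0.661, -0.004, 0.001]
force: [0.5, -0.0, 0.2]
width: 0.0855
grip_force: 0.0
```

```bash
python3 -c "
from h import *
st=me();s=snapshot('wrist');save(s,'w5');P=cloud(s,st);Q=C(P)*1000
T=R.from_quat(st['ee_rot']).inv().apply((P-st['position']).reshape(-1,3))*1000
q=Q.reshape(-1,3)
def box(m,n):
    z=q[m]
    if len(z)<5: print(n,len(z));return
    r=cv2.minAreaRect(z[:,:2].astype(np.float32));print(n,len(z),np.round(r[0],1),np.round(r[1],1),round(r[2],1))
box(((q>[90,110,50])&(q<[240,230,58])).all(1),'step');box(((q>[90,110,20])&(q<[240,230,58])).all(1),'batt');box(((q>[90,110,36])&(q<[240,230,44])).all(1),'body40')
for sg in(1,-1):
    m=(abs(T[:,0])<16)&(T[:,1]*sg>35)&(T[:,1]*sg<75)&(T[:,2]>-90)&(T[:,2]<-5)
    t=T[m];print(sg,m.sum(),np.percentile(t,[1,50,99],axis=0).round(1).tolist() if m.sum() else '')
"
```

```text
tip [166.7 159.3 210.5] F [-0.1 -0.5  0.2] t 7.95 w 0.0855 g 0.0 q [ 0.95 -0.01 -0.5  -0.01 -1.08 -0.82]
step 3610 [176.3 159.8] [49.9 69.7] 88.7
batt 6451 [166.9 159.9] [ 67.1 104.6] 88.2
body40 2428 [167.3 160. ] [ 64.2 103.8] 88.3
1 3213 [[-10.2, 43.3, -89.4], [7.3, 44.1, -71.7], [12.3, 57.1, -48.7]]
-1 3214 [[-10.1, -55.0, -89.6], [7.3, -42.0, -71.7], [12.4, -41.2, -48.7]]
```

View pics/w5.png

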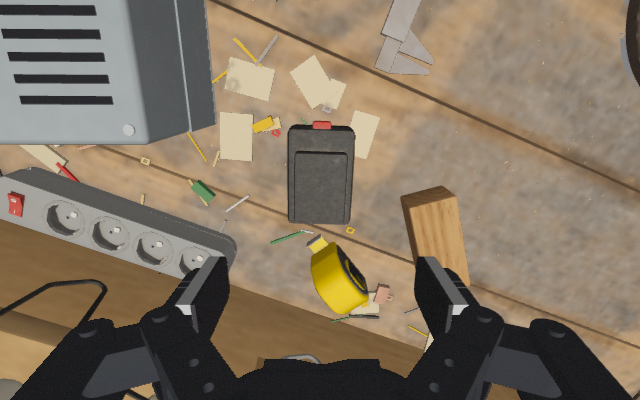

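The view shows the battery at (321,172) with its red button end at the top, clear of both fingers. Its measured size and centre agree with what was given. Open fingertips sit at tool z ≈ -50 mm, as expected.

```bash
python3 -c "
from h import *
go(W(.167,.160,-.0305),R.from_rotvec([0,0,np.radians(-1.6)])*lean(0))"
```

```text
turn [0.4 0.2 1.9] shift [-0.01 -0.01  8.11]
```

Emit:
step_arm --steps '[[[0.4,0.2,1.9],[0,0,1.8],0],[[0.4,0.2,1.9],[0,0,3.6],0],[[0.4,0.2,1.9],[0,0,5.4],0],[[0.4,0.2,1.9],[0,0,7],0],[[0.4,0.2,1.9],[0,0,8.1],0]]'

```text
clock: 8.5
position: [0.3865, 0.214, -0.0329]
ee_rot: [0.738, -0.675, 0.0, 0.001]
force: [0.7, -1.0, 0.3]
width: 0.0856
grip_force: 0.0
```

Emit:
step_arm --steps '[[[0,0,0],[0,0,0],0],[[0,0,0],[0,0,0],0.5],[[0,0,0],[0,0,0],1],[[0,0,0],[0,0,0],1],[[0,0,0],[0,0,0],1]]'

```text
clock: 9.0
position: [0.3873, 0.2163, -0.0293]
ee_rot: [0.738, -0.674, 0.0, -0.001]
force: [0.5, -2.9, 7.0]
width: 0.0647
grip_force: 69.7
```

```bash
python3 -c "
from h import *
me(.0455)"
```

```text
tip [165.8 159.3  16.2] F [-2.9 -0.1  7. ] t 9.0 w 0.0647 g 69.70261573791504 q [ 0.96  0.28 -0.76  0.   -0.53 -0.87]
```

```bash
python3 -c "
from h import *
st=me(.0455)
go(W(-.06,.16,.060-.0455),lean(0))"
```

```text
tip [165.8 159.3  16.2] F [-2.9 -0.1  7. ] t 9.0 w 0.0647 g 69.70261573791504 q [ 0.96  0.28 -0.76  0.   -0.53 -0.87]
turn [-0.1  0.1 -1.8] shift [ 9.03 -0.25 -1.76]
```

Emit:
step_arm --steps '[[[0,0,0],[0,0,-0.8],1],[[0,0,-1.8],[0,0,-1.75],1],[[0,0,-1.8],[1,0,-1.75],1],[[0,0,-1.8],[2.5,-0.1,-1.75],1],[[0,0,-1.8],[4,-0.1,-1.75],1]]'

```text
clock: 9.5
position: [0.3978, 0.1156, 0.0136]
ee_rot: [0.749, -0.662, -0.0, -0.0]
force: [1.1, 0.1, -6.0]
width: 0.0651
grip_force: 71.4
```

Emit:
step_arm --steps '[[[0,0,0],[1.3,0,0],1],[[0,0,0],[2.6,0,0],1],[[0,0,0],[3.9,0,0],1],[[0,0,0],[4.8,0,0],1],[[0,0,0],[5,0,0],1]]'

```text
clock: 10.0
position: [0.4122, -0.0098, 0.0132]
ee_rot: [0.748, -0.664, -0.0, 0.001]
force: [-0.1, -0.2, -6.7]
width: 0.0646
grip_force: 71.3
```

```bash
python3 -c "
from h import *
st=me(.0455)
go(W(-.06,0,.060-.0455),lean(0))"
```

```text
tip [-61.5 161.9  58.7] F [-0.2  0.1 -6.7] t 10.0 w 0.0646 g 71.32466197013855 q [ 0.46  0.15 -0.78  0.   -0.64 -0.34]
turn [ 0.1 -0.  -0.2] shift [-0.08 -6.48 -0.06]
```

Emit:
step_arm --steps '[[[0,0,0],[0,-1.4,0],1],[[0,0,0],[0,-3,0],1],[[0,0,0],[0,-4.6,0],1],[[0,0,0],[0,-6,0],1],[[0,0,0],[0,-6.5,0],1]]'

```text
clock: 10.5
position: [0.578, 0.013, 0.0131]
ee_rot: [0.749, -0.663, 0.001, -0.0]
force: [-0.4, -0.3, -6.3]
width: 0.0649
grip_force: 71.3
```

```bash
python3 -c "
from h import *
st=me(.0455);s=snapshot('wrist');save(s,'w6');Q=C(cloud(s,st))*1000
np.save('w6.npy',Q);q=Q.reshape(-1,3)
for n,lo,hi in(('railL',[-130,35,13],[-90,60,19]),('railR',[-130,-60,13],[-90,-35,19]),('batt rear',[-125,-40,60],[-100,40,84])):
    z=q[((q>lo)&(q<hi)).all(1)];print(n,len(z),np.percentile(z,[2,50,98],axis=0).round(1).tolist() if len(z) else '')
go(W(-.06,-.0005,.060-.0455),lean(0))"
```

```text
tip [-59.1  -5.3  58.6] F [-0.2  0.5 -6.3] t 10.5 w 0.0649 g 71.32495522499084 q [ 0.36  0.38 -0.43  0.   -0.76 -0.24]
railL 1190 [[-129.3, 39.2, 13.5], [-111.1, 45.6, 15.7], [-90.9, 52.2, 17.1]]
railR 1114 [[-129.3, -54.1, 13.6], [-112.2, -47.8, 15.8], [-92.4, -42.0, 17.1]]
batt rear 4526 [[-109.9, -33.3, 61.5], [-103.5, -4.0, 77.9], [-100.2, 24.9, 81.8]]
turn [-0.1 -0.   0. ] shift [ 0.04  0.21 -0.07]
```

View pics/w6.png

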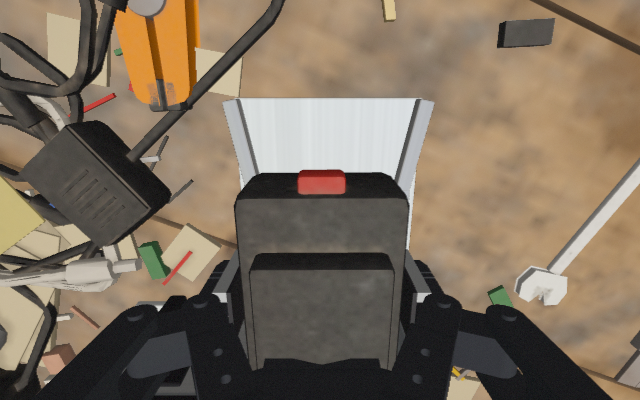

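The view shows the battery held squarely over the apron, red button at (321,181), and the rails on both sides at (238,140) and (420,140). It needs to go 3 mm towards +y and about 36 mm down.

Emit:
step_arm --steps '[[[0,0,0],[0,0.12,0],1],[[0,0,0],[0,0.12,0.5],1],[[0,0,0],[0,0.12,1],1],[[0,0,0],[0,0.12,1.3],1],[[0,0,0],[0,0.12,1.38],1]]'

```text
clock: 11.05
position: [0.57, 0.0112, -0.023]
ee_rot: [0.749, -0.663, -0.001, 0.002]
force: [1.1, 0.4, -7.3]
width: 0.0652
grip_force: 71.2
```

```bash
python3 -c "
from h import *
st=me(.0455);s=snapshot('wrist');save(s,'w7');q=(C(cloud(s,st))*1000).reshape(-1,3)
for n,lo,hi in(('batt rear',[-125,-40,36],[-98,40,54]),('railL',[-130,35,13],[-90,60,19]),('railR',[-130,-60,13],[-90,-35,19])):
    z=q[((q>lo)&(q<hi)).all(1)];print(n,len(z),np.percentile(z,[2,50,98],axis=0).round(1).tolist() if len(z) else '')"
```

```text
tip [-59.9   2.7  22.5] F [ 0.3 -1.2 -7.3] t 11.05 w 0.0652 g 71.20355486869812 q [ 0.36  0.43 -0.47  0.   -0.68 -0.24]
batt rear 5050 [[-110.6, -25.7, 36.8], [-102.8, 3.9, 43.9], [-98.2, 32.9, 46.8]]
railL 1658 [[-129.5, 40.6, 13.6], [-113.1, 46.0, 15.7], [-92.6, 52.2, 17.0]]
railR 1830 [[-129.2, -53.9, 13.5], [-111.4, -47.4, 15.7], [-90.9, -41.1, 17.1]]
```

Emit:
step_arm --steps '[[[0,0,0],[0,-0.09,0],1],[[0,0,0],[0,-0.18,0],1],[[0,0,0],[0,-0.18,0],1],[[0,0,0],[0,-0.18,0.05],1],[[0,0,0],[0,-0.18,0.05],1]]'

```text
clock: 11.6
position: [0.5758, 0.012, -0.0227]
ee_rot: [0.749, -0.663, 0.0, 0.001]
force: [-0.2, -0.4, -7.0]
width: 0.0651
grip_force: 71.2
```

```bash
python3 -c "
from h import *
st=me(.0455)"
```

```text
tip [-59.8  -3.1  22.8] F [-0.4  0.2 -7. ] t 11.6 w 0.0651 g 71.204434633255 q [ 0.36  0.43 -0.46  0.   -0.68 -0.24]
```

Emit:
step_arm --steps '[[[0,0,0],[0,0.04,0.05],1],[[0,0,0],[0,0.04,0.1],1],[[0,0,0],[0,0.04,0.15],1],[[0,0,0],[0,0.04,0.15],1]]'

```text
clock: 12.0
position: [0.5757, 0.012, -0.0233]
ee_rot: [0.749, -0.662, 0.001, -0.0]
force: [-8.9, 1.4, 23.7]
width: 0.0651
grip_force: 75.0
```

```bash
python3 -c "
from h import *
st=me(.0455)"
```

```text
tip [-59.7  -2.9  22.2] F [ 2.4  8.6 23.7] t 12.0 w 0.0651 g 75.029958486557 q [ 0.36  0.43 -0.46  0.   -0.68 -0.24]
```

Emit:
step_arm --steps '[[[0,0,0],[0,0,-0.1],0.3],[[0,0,0],[0,0,-0.1],0],[[0,0,0],[0,0,-0.1],0],[[0,0,0],[0,0,-1.2],0],[[0,0,0],[0.5,0,-3],0]]'

```text
clock: 12.5
position: [0.5746, -0.0003, 0.0467]
ee_rot: [0.749, -0.662, -0.001, 0.003]
force: [1.9, 0.6, -0.0]
width: 0.0853
grip_force: 0.0
```

Emit:
step_arm --steps '[[[0,0,0],[1,0,-1],0.5],[[0,0,0],[2,0,-1.8],1],[[0,0,0],[3,0,-1.8],1],[[0,0,0],[4,0,-1.8],1]]'

```text
clock: 12.9
position: [0.5897, -0.1005, 0.0948]
ee_rot: [0.749, -0.663, 0.001, -0.0]
force: [0.2, -0.2, -0.5]
width: 0.0285
grip_force: 0.0
```

```bash
python3 -c "
from h import *
st=me();s=snapshot('wrist');save(s,'w8');q=(C(cloud(s,st))*1000).reshape(-1,3)
for n,lo,hi in(('batt top',[-125,-45,41],[-50,45,50]),('step',[-100,-40,54],[-10,40,66])):
    z=q[((q>lo)&(q<hi)).all(1)];r=cv2.minAreaRect(z[:,:2].astype(np.float32));print(n,len(z),r,np.percentile(z,[2,50,98],axis=0).round(1).tolist() if len(z) else '')
tip(-.135,-.001,.036,40)"
```

```text
tip [-173.1   -3.1  132.8] F [-0.2 -0.2 -0.5] t 12.9 w 0.0285 g 0.0 q [ 0.16  0.32 -0.3   0.   -0.95 -0.04]
batt top 2059 ((-80.22493743896484, -1.7566566467285156), (60.38422393798828, 64.2573471069336), 0.04173700883984566) [[-108.4, -30.3, 41.4], [-92.5, -2.6, 45.6], [-53.9, 26.4, 49.2]]
step 2913 ((-61.07310485839844, -1.414102554321289), (49.87159729003906, 46.98222732543945), 89.91801452636719) [[-83.6, -25.0, 55.3], [-65.1, -1.7, 59.7], [-41.2, 22.2, 60.9]]
turn [ -0.  -40.1  -0. ] shift [-2.62  0.07  3.49]
```

View pics/w8.png

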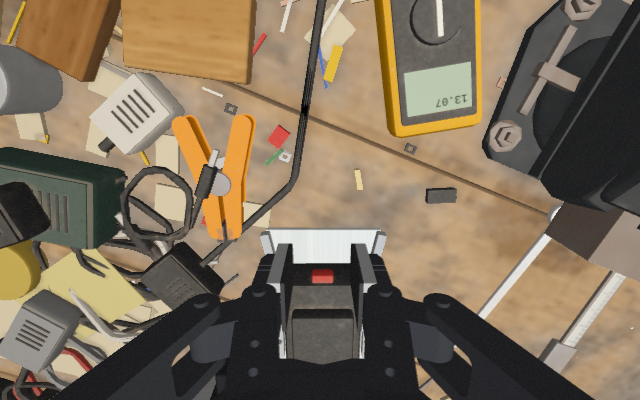

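No more pictures to view, so from here on it is numbers only. This one showed the battery seated square between the rails (button at (322,275)), with clamp and multimeter untouched. Depth puts its step top at 60 mm, so it is on the floor.

```bash
python3 -c "
from h import *
tip(-.132,-.0015,.06,36);tip(-.132,-.0015,.0295,36)"
```

```text
turn [ -0.  -36.1  -0. ] shift [-2.65  0.05  2.59]
turn [ -0.  -36.1  -0. ] shift [-2.65  0.05  3.81]
```

Emit:
step_arm --steps '[[[0,-7.5,0],[-0.5,0,0.4],1],[[0,-15,0],[-1,0,1],1],[[0,-22.5,0],[-1.5,0,1.6],1],[[0,-30,0],[-2.1,0,2.1],1],[[0,-36,0],[-2.65,0.05,2.6],1]]'

```text
clock: 13.45
position: [0.5806, -0.0345, 0.0284]
ee_rot: [0.712, -0.63, -0.232, -0.207]
force: [-0.1, -0.3, -0.7]
width: -0.0001
grip_force: 0.0
```

```bash
python3 -c "
from h import *
me();tip(-.130,-.0015,.0295,36);T=lean(36).inv();print((T.apply(xc)/.025*.01).round(3))"
```

```text
tip [-129.    -2.1   59.1] F [-0.3  0.1 -0.7] t 13.45 w -0.0001 g 0.0 q [-0.19  0.57 -0.01 -0.63 -1.27  0.59]
turn [-0.1  0.2 -0. ] shift [0.74 0.03 0.93]
[-0.324 -0.     0.235]
```

Emit:
step_arm --steps '[[[0,0,0],[0.4,0,0.5],1],[[0,0,0],[0.74,0.03,0.93],1],[[0,0,0],[0.42,0.03,1.16],1],[[0,0,0],[0.1,0.03,1.4],1],[[0,0,0],[-0.22,0.03,1.64],1]]'

```text
clock: 13.95
position: [0.5756, -0.0046, -0.0001]
ee_rot: [0.713, -0.63, -0.23, -0.204]
force: [0.3, -1.7, -1.3]
width: 0.0002
grip_force: 1.2
```

Emit:
step_arm --steps '[[[0,0,0],[-0.32,0,0.23],1],[[0,0,0],[-0.65,0,0.47],1],[[0,0,0],[-0.97,0,0.7],1],[[0,0,0],[-1.3,0,0.94],1],[[0,0,0],[-1.62,0,1.17],1]]'

```text
clock: 14.45
position: [0.5693, 0.0444, -0.0007]
ee_rot: [0.712, -0.63, -0.231, -0.205]
force: [1.0, -4.9, 3.2]
width: -0.0002
grip_force: 2.4
```

```bash
cat >> h.py <<'E'
def bat(st):
    s=snapshot('wrist');q=(C(cloud(s,st))*1000).reshape(-1,3)
    z=q[((q>[-125,-36,40])&(q<[10,36,49])).all(1)]
    if len(z)>20:
        print('battery top',len(z),np.percentile(z,[1,50,99],axis=0).round(1).tolist())
    else: print('no battery pts',len(z))
E
python3 -c "
from h import *
st=me();bat(st);tip(-.0065,-.0015,.0295,36)"
```

```text
tip [-49.2  -0.5  30. ] F [-5.  -0.4  3.2] t 14.45 w -0.0002 g 2.3516165740290074 q [-0.07  0.56 -0.1  -0.68 -1.15  0.56]
battery top 1056 [[-76.8, -29.4, 40.0], [-70.7, -0.3, 44.0], [-31.9, 27.3, 48.8]]
turn [0. 0. 0.] shift [-1.31 -0.05  0.98]
```

Emit:
step_arm --steps '[[[0,0,0],[-0.3,0,0.22],1],[[0,0,0],[-0.6,0,0.44],1],[[0,0,0],[-0.85,0,0.62],1],[[0,0,0],[-1.05,0,0.76],1],[[0,0,0],[-1.2,0,0.87],1]]'

```text
clock: 15.0
position: [0.5643, 0.081, -0.0014]
ee_rot: [0.712, -0.63, -0.231, -0.204]
force: [0.6, -4.2, 1.8]
width: -0.0003
grip_force: 2.2
```

Emit:
step_arm --steps '[[[0,0,0],[-0.06,0,0.05],1],[[0,0,0],[-0.12,0,0.09],1],[[0,0,0],[-0.18,0,0.13],1],[[0,0,0],[-0.24,0,0.17],1]]'

```text
clock: 15.4
position: [0.5654, 0.0847, -0.0014]
ee_rot: [0.713, -0.631, -0.229, -0.204]
force: [4.2, -17.9, 2.8]
width: -0.0
grip_force: 9.4
```

```bash
python3 -c "
from h import *
st=me();bat(st)"
```

```text
tip [-8.5 -1.5 29.5] F [-18.3  -2.    2.8] t 15.4 w -0.0 g 9.364655344106723 q [-0.01  0.54 -0.13 -0.7  -1.11  0.52]
battery top 1003 [[-36.4, -29.7, 40.1], [-30.4, -1.0, 44.1], [8.0, 25.5, 48.8]]
```

Emit:
step_arm --steps '[[[0,0,0],[0.3,0,-0.4],1],[[0,0,0],[0.6,0,-2],1],[[0,0,0],[0.9,0,-3.8],1],[[0,0,0],[0.5,0,-5.7],1],[[0,0,0],[0,0,-7.5],1]]'

```text
clock: 15.95
position: [0.5763, -0.0223, 0.1516]
ee_rot: [0.712, -0.631, -0.233, -0.204]
force: [1.9, 0.1, 0.4]
width: -0.0001
grip_force: 0.0
```

```bash
python3 -c "
from h import *
st=me();bat(st);tip(.040,-.09,.185,0)"
```

```text
tip [-116.3    0.6  182.3] F [-0.1 -1.9  0.4] t 15.95 w -0.0001 g 0.0 q [-0.16  0.42  0.06 -0.6  -1.44  0.44]
battery top 423 [[-0.5, -35.2, 40.0], [7.1, -5.9, 42.7], [9.9, 25.7, 46.2]]
turn [-0.4 35.7  0.1] shift [-4.18 -3.5   3.64]
```

Emit:
step_arm --steps '[[[0,7,0],[-0.8,-0.7,0.5],1],[[0,14,0],[-1.6,-1.4,1.1],1],[[-0.2,21,0],[-2.5,-2.1,1.9],1],[[-0.3,28.5,0],[-3.4,-2.8,2.8],1],[[-0.4,35.8,0],[-4.2,-3.5,3.6],1]]'

```text
clock: 16.5
position: [0.6476, 0.1282, 0.1407]
ee_rot: [0.75, -0.662, -0.001, 0.002]
force: [1.5, -2.0, -0.4]
width: 0.0001
grip_force: 0.0
```

```bash
python3 -c "
from h import *
st=me();tip(.040,-.09,.156,0)
s=snapshot('wrist');q=(C(cloud(s,st))*1000).reshape(-1,3)
z=q[((q>[20,-115,148])&(q<[85,-65,158])).all(1)];print(len(z),np.percentile(z,[1,50,99],axis=0).round(1).tolist() if len(z) else '')"
```

```text
tip [ 46.9 -88.6 178.7] F [-2.2 -1.2 -0.4] t 16.5 w 0.0001 g 0.0 q [ 0.49  0.38 -0.1  -0.   -1.1  -0.37]
turn [ 0.2 -0.   0.1] shift [ 0.27 -0.06  0.91]
505 [[36.3, -96.8, 148.1], [42.6, -91.1, 151.1], [53.2, -84.9, 153.7]]
```

Emit:
step_arm --steps '[[[0,0,0],[0.27,-0.08,0.3],1],[[0,0,0],[0.27,-0.08,0.7],1],[[0,0,0],[0.27,-0.08,0.95],1],[[0,0,0],[0.27,-0.08,1.02],1],[[0,0,0],[0.27,-0.08,1.02],1]]'

```text
clock: 17.05
position: [0.6502, 0.1165, 0.1162]
ee_rot: [0.748, -0.663, -0.003, 0.001]
force: [-4.6, -2.5, 13.6]
width: 0.0002
grip_force: 6.8
```

```bash
python3 -c "
from h import *
st=me()"
```

```text
tip [ 34.8 -89.8 154.2] F [-2.   4.8 13.6] t 17.05 w 0.0002 g 6.7713964730501175 q [ 0.47  0.4  -0.12 -0.01 -1.06 -0.35]
```

Emit:
step_arm --steps '[[[0,0,0],[-0.3,0,0],1],[[0,0,0],[-0.6,0,0],1],[[0,0,0],[-0.9,0,0],1],[[0,0,0],[-1.15,0,0],1],[[0,0,0],[-1.15,0,0],1]]'

```text
clock: 17.55
position: [0.6467, 0.1468, 0.1167]
ee_rot: [0.749, -0.663, -0.003, 0.0]
force: [-8.4, 5.2, 18.1]
width: 0.0001
grip_force: 9.5
```

```bash
python3 -c "
from h import *
st=me()"
```

```text
tip [ 65.2 -90.  154.6] F [ 6.2  7.7 18.1] t 17.55 w 0.0001 g 9.487187191843987 q [ 0.51  0.4  -0.11 -0.01 -1.06 -0.39]
```

Emit:
step_arm --steps '[[[0,0,0],[0,0,-0.5],1],[[0,0,0],[1.15,0,-0.5],1],[[0,0,0],[1.15,0,-0.1],1],[[0,0,0],[1.15,0,0],1],[[0,0,0],[1.15,0,0],1]]'

```text
clock: 18.05
position: [0.6509, 0.116, 0.116]
ee_rot: [0.749, -0.663, -0.002, 0.002]
force: [-1.9, -7.3, 14.5]
width: -0.0003
grip_force: 7.7
```

Emit:
step_arm --steps '[[[0,0,0],[-0.3,0,0],1],[[0,0,0],[-0.6,0,0],1],[[0,0,0],[-0.9,0,0],1],[[0,0,0],[-1.15,0,0],1],[[0,0,0],[-1.15,0,-0.6],1]]'

```text
clock: 18.55
position: [0.6456, 0.1465, 0.1279]
ee_rot: [0.749, -0.663, -0.004, 0.003]
force: [0.5, 0.2, -1.1]
width: 0.0003
grip_force: 0.0
```

Emit:
step_arm --steps '[[[0,0,0],[1.15,0,0],1],[[0,0,0],[1.15,0,0.5],1],[[0,0,0],[1.15,0,0.6],1],[[0,0,0],[0.85,0,0.6],1],[[0,0,0],[0.55,0,0.6],1]]'

```text
clock: 19.05
position: [0.651, 0.1299, 0.1183]
ee_rot: [0.749, -0.663, 0.0, 0.001]
force: [1.0, -11.1, 21.6]
width: -0.0003
grip_force: 10.9
```

```bash
python3 -c "
from h import *
st=me()"
```

```text
tip [ 48.2 -92.1 156.3] F [-11.2   0.4  21.6] t 19.05 w -0.0003 g 10.945380628108978 q [ 0.49  0.4  -0.12  0.   -1.06 -0.37]
```

Emit:
step_arm --steps '[[[0,0,0],[-0.3,0,0],1],[[0,0,0],[-0.5,0,0],1],[[0,0,0],[-0.5,0,-0.8],1],[[0,0,0],[-2,0,-1.6],1],[[0,0,0],[-3.2,0,-2.4],1]]'

```text
clock: 19.55
position: [0.6381, 0.2132, 0.1735]
ee_rot: [0.748, -0.663, -0.004, 0.003]
force: [0.4, -0.2, 0.1]
width: -0.0
grip_force: 0.0
```

```bash
cat >> h.py <<'E'
def wheel(st):
    s=snapshot('wrist');Q=C(cloud(s,st))*1000;g=s['pixels'].mean(-1)
    m=(abs(Q[...,1]+91)<3)&(Q[...,2]>141)&(Q[...,2]<160)
    for x in range(24,82,2):
        k=m&(abs(Q[...,0]-x)<1)
        if k.sum(): print(x,k.sum(),'z',np.median(Q[k][:,2]).round(1),'grey',g[k].mean().round(),end=' | ')
E
python3 -c "
from h import *
st=me();wheel(st)"
```

```text
tip [132.2 -89.7 211.5] F [-0.3 -0.4  0.1] t 19.55 w -0.0 g 0.0 q [ 0.61  0.37 -0.02 -0.01 -1.19 -0.48]
24 43 z 145.8 grey 77.0 | 26 44 z 145.2 grey 75.0 | 32 32 z 142.6 grey 115.0 | 34 44 z 145.4 grey 121.0 | 36 33 z 147.8 grey 133.0 | 38 44 z 148.7 grey 103.0 | 40 33 z 150.3 grey 129.0 | 42 44 z 150.9 grey 113.0 | 44 39 z 152.0 grey 107.0 | 46 38 z 152.5 grey 146.0 | 48 44 z 153.2 grey 203.0 | 50 36 z 153.1 grey 253.0 | 52 40 z 153.4 grey 253.0 | 54 41 z 152.9 grey 165.0 | 56 30 z 151.9 grey 75.0 | 58 39 z 151.5 grey 146.0 | 60 30 z 150.2 grey 70.0 | 62 39 z 149.9 grey 124.0 | 64 31 z 148.6 grey 112.0 | 66 30 z 146.4 grey 116.0 | 68 30 z 144.5 grey 103.0 | 70 17 z 142.4 grey 130.0 | 74 11 z 145.5 grey 72.0 | 76 33 z 145.9 grey 74.0 | 78 33 z 145.8 grey 99.0 | 80 32 z 144.8 grey 176.0 |
```

```bash
python3 -c "
from h import *
s=snapshot('side');q=(C(cloud(s))*1000).reshape(-1,3)
z=q[((q>[-30,-130,35])&(q<[-6,40,62])).all(1)];print('fin',len(z),np.percentile(z,[5,50,95],axis=0).round(1).tolist() if len(z) else '')
z=q[((q>[-12,-30,12])&(q<[60,30,60])).all(1)];print('in bay',len(z),np.percentile(z,[2,25,50,75],axis=0).round(1).tolist() if len(z) else '')"
```

```text
fin 53 [[-28.2, -88.5, 37.5], [-20.1, -83.1, 49.0], [-7.1, -78.5, 60.5]]
in bay 297 [[-1.7, -28.4, 13.5], [6.0, -12.9, 26.3], [9.3, 3.1, 39.7], [21.3, 16.8, 44.9]]
```

```bash
python3 -c "
from workcell import *
print(finish_job())"
```

```text
the job is handed in; nothing more can be done
None
```

The job is handed in, with no verdict returned: by my measurements the shutter is open at its stop, the battery is home in the bay nose first, the thumbwheel is at full, and the arm is clear; I did not re-measure the bystanders, but the arm stayed away from them.

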